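Pop the contact grill's lower plate out and trap it at the spout

TASK

The open contact grill's lower plate has to come loose for washing: with one fingertip press the orange release key right down, and with the other finger, standing in front of the plate's pouring spout, catch the plate as the spring ejector pops it out, before it runs off the sloping grill. Keep the key down until the plate rests against that other finger, and finish like that, the popped plate still held back lightly by the finger and lying on its rails. Do not lift or carry anything, do not shove the plate back in, and leave the drip tray and the other things on the worktop where they stand.

Things in the scene. Friction and masses are not known exactly. Their poses are not given: they have to be found in the camera images.
- grill: Contact grill, fixed, 240 mm wide; lid stands open at its back (+x), top 340 mm high. Origin: middle of its base, on the worktop. Front looks along its -x, z up. The bed falls 15 degrees to the front. Two grey front feet with ledges 50 mm high, 72 to 150 mm ahead of the origin, at |y| 50 to 112 mm, gap between; -y ledge: thermostat knob, 64 mm high. Side rims 86 (front) to 137 mm high.
- release (a joint): Travel of the release key in m: 0 up, 0.010 fully down. A spring pushes it up again when let go (2.4 N, 4 N when down, plus about 1 N of latch friction). The latch frees the plate at about 0.005.
- release_top (a point): Middle of the top of the orange ribbed release key on the +y ledge: a cap 26 mm (grill x) by 32 mm (grill y), pressed straight down. When up, its top is 64 mm above the worktop and 14 mm above its ledge, at grill x = -125, y = +68 mm.
- plate: Loose black ribbed plate, 0.44 to 0.7 kg, 190 mm wide, 160 long plus spout, on slippery rails. Origin: midline of its underside, 58 mm behind its wide front edge; latched it is within 2 mm of grill x = y = 0, z = 98 mm; axes parallel to the grill's. Freed, the ejector pushes it 12 mm down the slope (grill -x), then it slides on by its weight (0.5 to 1 N) and runs off in under half a second.
- spout (a point): Middle of the front face of the plate's pouring spout, a trough 60 mm wide (grill y) sticking out 40 mm; latched it is at grill x = -97, y = 0, z = 72 mm. Its lip spans about 62 to 80 mm above the worktop. The drip tray below is 26 mm high. A finger standing level with the key (grill x = -125 mm), 68 mm beside it, lets the plate pop 15 to 20 mm; the key's end height there clears the tray.
- drip_tray: Loose aluminium drip tray under the spout, 85 x 78 mm, 26 mm high, between the front feet. Origin: middle of its underside.
- ramekin: Loose white bowl, 84 mm across, 42 mm high, in front of the grill. Origin: middle of its underside.
- tumbler: Loose green glass, 72 mm across, 88 mm high, beside the grill. Origin: middle of its underside.
- spatula: Loose spatula, 260 mm long, lying left of the robot. Origin: middle of its underside.
- mug: Loose blue mug, 82 mm across, 94 mm high. Origin: middle of its underside.
- pepper_mill: Loose dark wooden pepper mill, 54 mm across, 140 mm high. Origin: middle of its underside.
- spice_jar: Loose amber jar with red cap, 54 mm across, 95 mm high. Origin: middle of its underside.
- flask: Loose green bottle with a steel cap, 68 mm across, 230 mm high, at the far side. Origin: middle of its underside.

How it is judged (in metres and radians):
On the way, in this order (a step that is already met when the one before it is completed fails the run):
1. the release key is being pressed (value of joint release above 0.003 m).
2. with the key still down, the popped plate (8 to 45 mm out) rests against the other finger (value of joint release above 0.004 m and contact force between the fingers and plate above 0.15 N and x of plate in the frame of grill between -0.045 and -0.008 m), for 0.3 s.
At the end, for the whole second after the job is handed in: The plate lies on its rails (tilted under 0.06 rad from them), popped 8 to 45 mm out of its latched place, at rest, and a finger bears against it with 0.15 to 10 N; nothing else holds it back (contact force between the fingers and plate between 0.15 and 10 N and x of plate in the frame of grill between -0.045 and -0.008 m and z of plate in the frame of grill below 0.101 m and angle between plate's own z axis and vertical below 0.06 rad and linear speed of plate below 0.02 m/s); the arm keeps its last pose, push and grip.
It fails at once if the plate ran away: more than 50 mm out (x of plate in the frame of grill below -0.05 m).
It fails at once if the plate was lifted or tipped off its rails (z of plate in the frame of grill above 0.108 m or angle between plate's own z axis and vertical above 0.15 rad).
It fails at once if the plate was pushed harder than 30 N (contact force between the fingers and plate above 30 N).
It fails at once if the drip tray or another loose thing was moved more than 25 mm (distance of any of drip_tray, ramekin, tumbler, spatula, mug, pepper_mill, spice_jar, flask from where it was at the start of the episode above 0.025 m).
It also fails if it takes over 32 s, if anything falls off the work surface, if the arm or the gripper's body presses on something with over 40 N, if the wrist force passes 120 N, or if a joint passes its speed limit or range.

ROBOT

A 6-joint arm with a two-finger parallel gripper is mounted at the origin on the work surface. World frame = base frame: x ahead of the robot, y to its left, z up, the work surface at z = 0. Lengths are in mm, angles in rad, forces in N, time in s.
With the tool pointing down it reaches from about 400 to 825 mm from the base axis. Payload 7 kg.
Tool frame: the origin (TCP) lies midway between the tips of the shut fingers; the grasp point (between the pads) lies 19 mm behind it; z points along the fingers, y is the line along which they close (so a half turn about z gives the same grasp; the last joint's range is limited). The gripper opens to 88 mm and grips with 3 to 60 N. Pads are 19 mm wide; open, the fingers measure 130 mm over their backs; the gripper's body (78 mm by 193 mm) begins 47 mm behind the grasp point.
Start: joints at [0.288, 0.359, 0.012, 0, -1.224, -0.288], TCP at [674.978, -0.019, 226.561] pointing down, gripper open.
Joint ranges: [-3.07, 3.07], [-1.43, 2.12], [-1.02, 1.25], [-3.03, 1.67], [-3.05, -0], [-3.03, 3.03]. Speed limits (rad/s): [2.39, 2.39, 3.01, 3.14, 3.14, 3.14].

INTERFACE

Orientations are given as [roll, pitch, yaw] about the fixed x, y, z axes, in that order (R = Rz(yaw) Ry(pitch) Rx(roll)).
In Python, from bench import r gives the robot as it stands. The module is installed in compiled form; this text tells all that it offers.
- The arm moves only by the tool apply_moves, never from a script. Its argument "deltas" is a list of rows, each a list of 2 entries, a list of its own where there are three numbers: the shift along the tool's x, y, z scaled (see below), then the turn, a rotation vector about the tool's x, y, z scaled (see below). In form: [[[x, y, z], [ax, ay, az]], ...]. A call has 1 to 20 rows; each row shifts and turns the commanded pose from where the row before left it, along the tool's axes as they then stand; what a row does not reach is not made up. The controller multiplies each number of a shift by 4 cm and each number of a turn by 180 degrees. A row lasts 1/12 s, in which the tool goes at most 41.7 mm and 7.16 degrees, less where a joint would pass 70% of its speed; a pose out of reach is approached as far as the arm can. A call with a number of a shift or a turn outside -1 to 1 is refused whole. A call with a gripper value outside its range is refused whole. "fingers" is the opening, from 0 (shut) to 1 (fully open), set as the call begins (left out, the last holds). The fingers move at their own pace and stop on an object; the grip force is fixed at half the most. Time passes only in rows, so rows that do not move let the fingers close. It gives the time, the measured TCP pose, the force, the opening and the grip force at its end, in the units of the state.
- r.observe(): the state, without advancing time (a new reading comes with each control period).
- r.read_camera(name): name is "scene" or "side" or "wrist"; returns a dict with "frame" (400x640x3 uint8, red, green, blue), "fx", "fy", "cx", "cy" (pixels), "R" (3x3) and "t" (3): a world point X has camera coordinates R X + t. Camera axes: x right, y down, z forward; pixel columns grow to the right and rows downward; lengths in mm; the calibration is good to about 2 mm. A picture is of the moment at which its call begins. There is no depth.
- r.job_done(): hands the job in; it is judged then, once.
The state is a dict: "t": time; "joint_pos": joint angles; "dq": joint speeds; "joint_efforts": joint torques, N m; "tcp_pos": TCP position; "tcp_rot": TCP orientation; "contact_force": force on the tool from outside, world axes, zero at the start; "moment": the same for the moment, N m; "gripper_width": finger opening in mm; "gripper_force": force on a finger pad.
Only numpy, scipy, OpenCV 4.12 (cv2) and the standard library are available. Lean on these libraries where they do the work, as an engineer would, in place of code of your own. Each camera call takes 0.05 s, during which the arm holds its last target. There are 200 camera calls.

## Working session

There is one attempt and no reset: what is moved stays moved. The work goes in short steps, Python scripts to look and compute and a tool call to move; the robot and the scene stay as the last step left them, time stands still between calls to the robot, and variables do not carry over. Pictures are saved under pics/ and viewed, at most 10 in all, crops included, and the job is handed in when it is done.

Besides the shell and the picture viewer there is one more tool, called after "Call:" by a JSON object that holds its "api" and its "payload". apply_moves: Moves the arm, as the interface text tells. Shifts and turns lie within -1 to 1; 1 stands for 4 cm of shift or 180 degrees of turn. Its arguments: {"type":"object","properties":{"deltas":{"type":"array"},"fingers":{"type":"number"}},"required":["deltas"]}

```bash
mkdir -p pics; python3 - <<'E'
from bench import r
import cv2,numpy as np,pickle
D={}
for n in ["scene","side","wrist"]:
    c=r.read_camera(n);D[n]=c;cv2.imwrite(f"pics/{n}0.png",c["frame"][:,:,::-1])
pickle.dump(D,open("d0.pkl","wb"))
o=r.observe();print({k:np.round(v,3).tolist() for k,v in o.items()})
a=cv2.vconcat([cv2.imread("pics/scene0.png")]);
E
```

```text
{'t': 0.15, 'joint_pos': [0.288, 0.359, 0.011, -0.0, -1.224, -0.288], 'dq': [0.0, -0.0, 0.003, 0.001, 0.0, 0.0], 'joint_efforts': [0.0, -58.327, 29.329, 7.001, 0.009, -0.0], 'tcp_pos': [674.648, -0.028, 225.869], 'tcp_rot': [3.14, -0.0, -1.571], 'contact_force': [-0.643, -0.439, 0.469], 'moment': [0.008, -0.008, 0.066], 'gripper_force': 0.0, 'gripper_width': 87.624}
```

View pics/scene0.png

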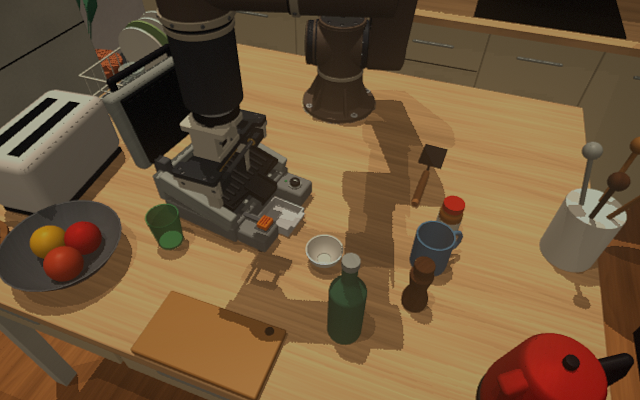

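View pics/side0.png

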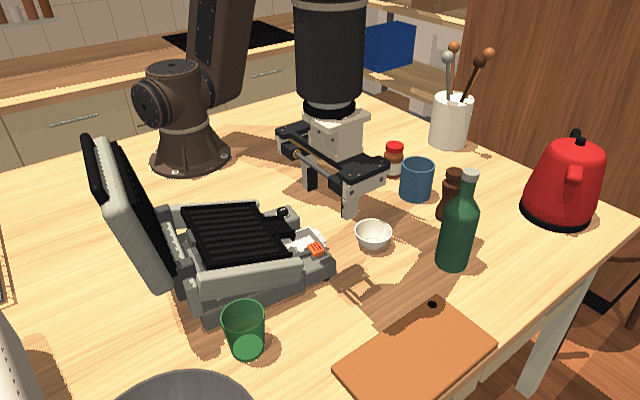

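View pics/wrist0.png

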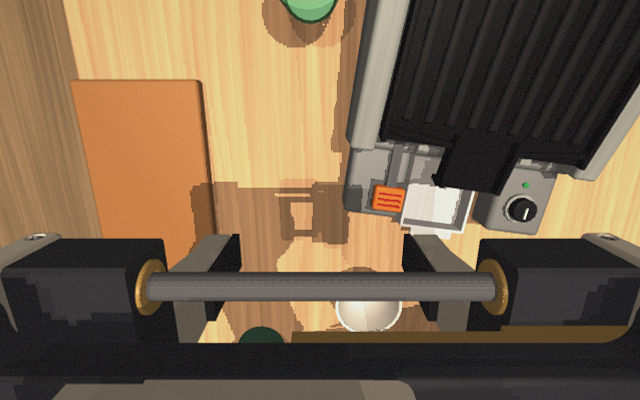

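The wrist view shows the orange key near (389,199), the spout near (470,175) and the knob near (521,209). I'll zoom in there to get precise corners.

```bash
cat > h.py <<'E'
import numpy as np,cv2
def ray(c,uv):
    d=np.array([(uv[0]-c["cx"])/c["fx"],(uv[1]-c["cy"])/c["fy"],1.]);R=np.array(c["R"])
    return -R.T@np.array(c["t"]).ravel(),R.T@d
def onz(c,uv,z):
    o,d=ray(c,uv);return o+d*(z-o[2])/d[2]
def proj(c,X):
    p=np.array(c["R"])@np.array(X,float)+np.array(c["t"]).ravel();return p[:2]/p[2]*[c["fx"],c["fy"]]+[c["cx"],c["cy"]]
def orange(c):
    h=cv2.cvtColor(c["frame"],cv2.COLOR_RGB2HSV)
    return cv2.inRange(h,(3,200,150),(14,255,255))
E
python3 - <<'E'
import pickle,cv2,numpy as np
from h import *
D=pickle.load(open("d0.pkl","rb"))
for n,c in D.items():
    m=orange(c);k,l,s,ce=cv2.connectedComponentsWithStats(m)
    for i in range(1,k):
        if s[i,4]>30: print(n,s[i],ce[i].round(1),onz(c,ce[i],64).round(1))
c=D["wrist"];f=c["frame"][120:250,330:570,::-1]
cv2.imwrite("pics/w0c.png",cv2.resize(f,None,fx=3.3,fy=3.3,interpolation=cv2.INTER_CUBIC))
E
```

```text
scene [444 196  21  15 233] [454.1 202.7] [397.7 413.6  64. ]
scene [257 215  15  12  79] [264.3 221.1] [604.3  22.8  64. ]
scene [ 45 247  21  17 223] [ 55.5 255.1] [ 841.3 -343.    64. ]
scene [527 335  46  37 633] [544.6 348. ] [703.5 614.   64. ]
wrist [372 185  31  27 160] [386.4 202. ] [605.9  25.   64. ]
```

View pics/w0c.png

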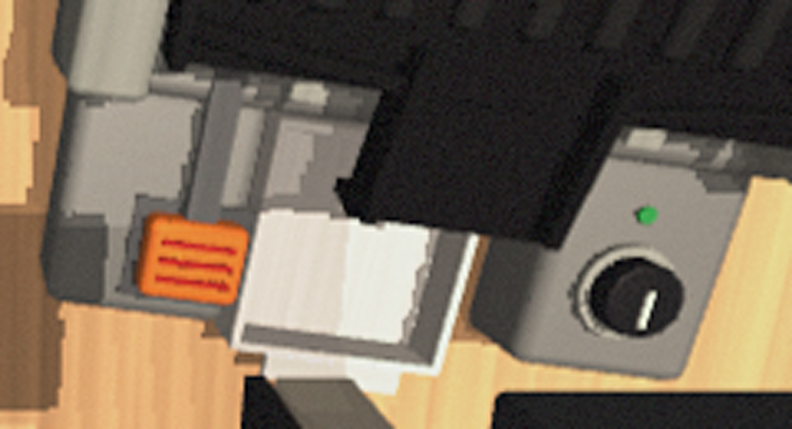

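```bash
python3 - <<'E'
import pickle
from h import *
D=pickle.load(open("d0.pkl","rb"));c=D["wrist"]
q=lambda u,v,z:onz(c,(330+(u+.5)/3.3-.5,120+(v+.5)/3.3-.5),z)
P=dict(k1=q(150,215,64),k2=q(247,228,64),k3=q(235,305,64),k4=q(138,293,64),kc=q(193,260,64),knob=q(638,297,64),
 cL=q(50,295,50),cR=q(688,378,50),s1=q(350,218,66),s2=q(560,246,66),led=q(646,214,50))
for k,v in P.items(): print(k,v.round(1))
def ang(a,b): d=P[b]-P[a];return np.degrees(np.arctan2(d[1],d[0])),np.hypot(*d[:2])
for a,b in [("k1","k2"),("k4","k3"),("kc","knob"),("cL","cR"),("s1","s2"),("k4","k1"),("k3","k2")]: print(a,b,ang(a,b))
print("cam",ray(c,(0,0))[0])
E
```

```text
k1 [618.7   6.3  64. ]
k2 [587.9  10.5  64. ]
k3 [589.9  36.2  64. ]
k4 [621.3  32.1  64. ]
kc [604.3  21.1  64. ]
knob [460.5  33.6  64. ]
cL [648.4  37.6  50. ]
cR [428.6  67.9  50. ]
s1 [556.6   6.8  66. ]
s2 [489.5  15.9  66. ]
led [453.7   9.7  50. ]
k1 k2 (np.float64(172.1509635082259), np.float64(31.048854842565337))
k4 k3 (np.float64(172.5732838830952), np.float64(31.680402659901592))
kc knob (np.float64(175.03087302959958), np.float64(144.33570520747037))
cL cR (np.float64(172.16763751110642), np.float64(221.82367187581127))
s1 s2 (np.float64(172.24288150971887), np.float64(67.67701121892891))
k4 k1 (np.float64(-95.74242039565092), np.float64(25.973136032902797))
k3 k2 (np.float64(-94.32194734187962), np.float64(25.77088648332509))
cam [674.9781337  -77.69798489 384.73006306]
```

The grill yaw comes out near -97.8° from four line measurements. The key is at (604.5, 21.3) and the grill origin at (520, -93), and the foot corners agree within about 4 mm. The TCP target is grill (-125, 34), which is world (571, 26).

Call:
{"api": "apply_moves", "payload": {"deltas": [[[-0.08, 0.33, 0], [0, 0, 0]], [[-0.08, 0.33, 0], [0, 0, 0]], [[-0.08, 0.33, 0], [0, 0, 0]], [[-0.08, 0.33, 0], [0, 0, 0]], [[-0.08, 0.33, 0], [0, 0, 0]], [[-0.08, 0.33, 0], [0, 0, 0]], [[-0.08, 0.33, 0], [0, 0, 0]], [[-0.08, 0.29, 0], [0, 0, 0]], [[0, 0, 0], [0, 0, 0.022]], [[0, 0, 0.4], [0, 0, 0.0213]], [[0, 0, 0.4], [0, 0, 0]], [[0, 0, 0.4], [0, 0, 0]], [[0, 0, 0.4], [0, 0, 0]], [[0, 0, 0.4], [0, 0, 0]], [[0, 0, 0.4], [0, 0, 0]], [[0, 0, 0.3], [0, 0, 0]], [[0, 0, 0], [0, 0, 0]], [[0, 0, 0], [0, 0, 0]]], "fingers": 0.57}}

```text
t: 1.65
tcp_pos: [570.6, 25.5, 118.2]
tcp_rot: [3.14, -0.001, -1.707]
contact_force: [0.5, 0.3, 0.4]
gripper_width: 49.8
gripper_force: 0.0
```

```bash
python3 - <<'E'
from bench import r
from h import *
o=[520.1,-93.4];gx=np.array([-.136,-.991]);gy=np.array([.991,-.136])
ims=[]
for n in ["wrist","side"]:
    c=r.read_camera(n);f=c["frame"][:,:,::-1].copy()
    m=orange(c);k,l,s,ce=cv2.connectedComponentsWithStats(m)
    for i in range(1,k):
        if s[i,4]>30: print(n,s[i],ce[i].round(1),onz(c,ce[i],64).round(1))
    def pt(x,y,z,col):
        p=proj(c,[*(o+x*gx+y*gy),z]);cv2.circle(f,tuple(int(v) for v in p.round()),1,col,-1)
    for a in (-138,-112):
        for b in (52,84): pt(a,b,64,(255,0,0))
    pt(-97,-30,72,(0,255,0));pt(-97,30,72,(0,255,0));pt(-97,0,72,(0,255,0))
    for b in (34-25,34+25): pt(-125,b,118,(0,0,255))
    if n=="side": f=cv2.resize(f[150:300,200:400],None,fx=4,fy=4,interpolation=cv2.INTER_CUBIC)
    cv2.imwrite(f"pics/{n}1.png",f)
E
```

```text
wrist [253 196  44  16 131] [276.8 199.1] [599.8   9.8  64. ]
wrist [285 208  12  12  39] [291.2 213.7] [591.6  21.8  64. ]
wrist [262 210  18   6  51] [270.9 212.6] [605.6  19.   64. ]
wrist [254 219  16  12  57] [259.5 222.6] [615.1  25.4  64. ]
wrist [257 220  41  12 146] [279.7 228.4] [601.5  31.7  64. ]
```

View pics/wrist1.png

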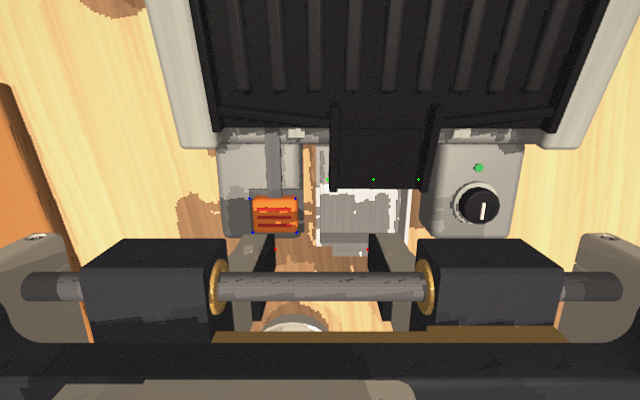

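View pics/side1.png

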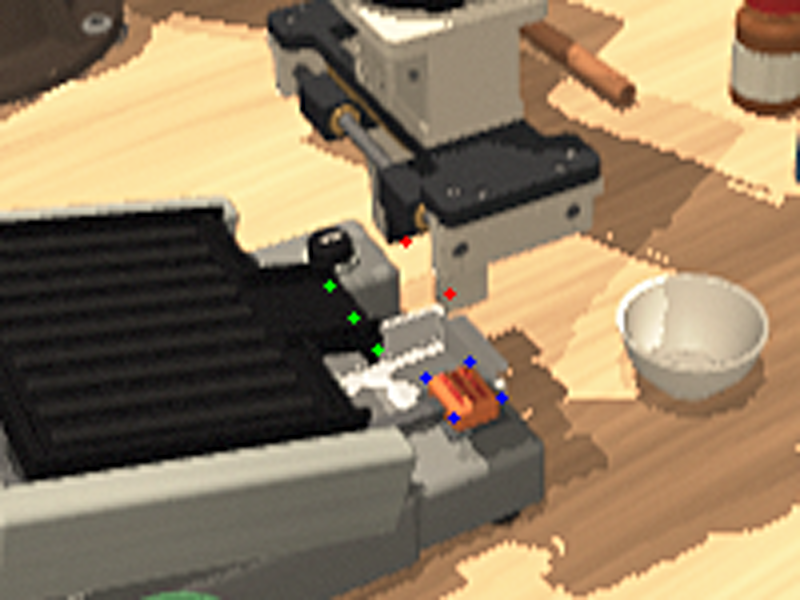

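The reprojection fits: the key corners land on the blue dots in the wrist view (253–297, 196–233). The spout front is centred near (378,188), and the fingers sit over the key and over the spot in front of the spout. Next I'll go down to just above the key.

Call:
{"api": "apply_moves", "payload": {"deltas": [[[0, 0, 0.3], [0, 0, 0]], [[0, 0, 0.3], [0, 0, 0]], [[0, 0, 0.3], [0, 0, 0]], [[0, 0, 0.2], [0, 0, 0]], [[0, 0, 0.1], [0, 0, 0]], [[0, 0, 0], [0, 0, 0]], [[0, 0, 0], [0, 0, 0]]]}}

```text
t: 2.33
tcp_pos: [571.4, 25.6, 71.1]
tcp_rot: [-3.141, 0.0, -1.707]
contact_force: [-0.5, 0.9, -0.2]
gripper_width: 49.7
gripper_force: 0.0
```

Call:
{"api": "apply_moves", "payload": {"deltas": [[[0, 0, 0.1], [0, 0, 0]], [[0, 0, 0.1], [0, 0, 0]], [[0, 0, 0.1], [0, 0, 0]], [[0, 0, 0.1], [0, 0, 0]], [[0, 0, 0], [0, 0, 0]], [[0, 0, 0], [0, 0, 0]], [[0, 0, 0], [0, 0, 0]], [[0, 0, 0], [0, 0, 0]], [[0, 0, 0], [0, 0, 0]], [[0, 0, 0], [0, 0, 0]], [[0, 0, 0], [0, 0, 0]], [[0, 0, 0], [0, 0, 0]]]}}

```text
t: 3.33
tcp_pos: [571.4, 25.8, 54.8]
tcp_rot: [-3.141, 0.0, -1.707]
contact_force: [3.7, 3.5, 1.8]
gripper_width: 50.1
gripper_force: 2.7
```

```bash
python3 - <<'E'
from bench import r
from h import *
ims=[]
for n in ["wrist","side"]:
    c=r.read_camera(n);f=c["frame"][:,:,::-1]
    f=f[100:300,180:480] if n=="wrist" else f[170:290,230:410]
    ims.append(cv2.resize(f,(600,400) if n=="side" else (600,400),interpolation=cv2.INTER_CUBIC))
cv2.imwrite("pics/a2.png",cv2.resize(cv2.vconcat(ims),(450,600)))
for i in range(3): 
    o=r.observe();print(o["contact_force"].round(2) if hasattr(o["contact_force"],"round") else o["contact_force"],o["tcp_pos"],o["moment"],o["gripper_force"],o["gripper_width"]);r.read_camera("wrist")
E
```

```text
[3.75 2.16 3.21] [571.40290895  25.77737277  54.78308371] [ 1.08766635 -1.28803638 -0.01332127] 2.77601183646766 49.83908598120514
[2.37 1.54 3.77] [571.33941607  25.76985297  54.78362672] [ 1.02978906 -1.33072617 -0.05559881] 2.8408804571881774 49.876806084509774
[3.44 3.11 3.19] [571.29382567  25.7729408   54.74285004] [ 1.11070104 -1.34525989 -0.01575205] 2.84799517965439 50.00989887380335
```

View pics/a2.png

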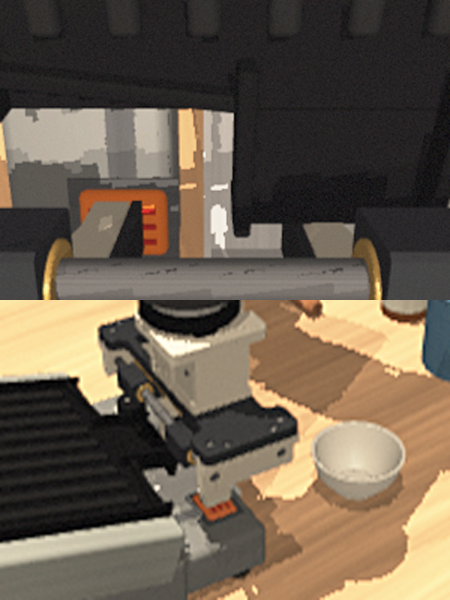

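```bash
python3 - <<'E'
from bench import r
from h import *
c=r.read_camera("wrist");o=np.array([520.1,-93.4]);gx=np.array([-.136,-.991]);gy=np.array([.991,-.136])
for u,v in [(247,172),(340,248),(342,256)]:
  for z in (70,78,86):
    p=onz(c,(u,v),z)[:2]-o;print(u,v,z,(p@gx).round(1),(p@gy).round(1))
for n in range(4): o_=r.observe();print(o_["t"],o_["contact_force"],o_["joint_pos"][0]); r.read_camera("wrist")
E
```

```text
247 172 70 -79.0 68.8
247 172 78 -77.2 66.9
247 172 86 -75.5 65.0
340 248 70 -117.2 25.5
340 248 78 -113.3 26.0
340 248 86 -109.4 26.5
342 256 70 -121.6 24.4
342 256 78 -117.4 25.0
342 256 86 -113.3 25.5
3.6333 [3.95522568 2.91728231 2.82009785] 0.3871154683709929
3.6833 [3.9681361  2.84807784 3.97676722] 0.3870513310422594
3.7333 [4.06355872 3.31235514 4.0647866 ] 0.3870779045867613
3.7833 [3.47039567 3.08026771 3.91074268] 0.38706912164240853
```

The plate has popped about 18 mm and is at rest against the second finger. The key is about 9 mm down and the forces are steady and small, so I'm handing in.

```bash
python3 -c "
from bench import r
print(r.job_done())"
```

```text
the job is handed in; nothing more can be done
None
```

I handed the job in with the release key held about 9 mm down and the plate popped about 18 mm, resting lightly (about 3 N) against the other finger on its rails; the hand-in returned no verdict.

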